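Free the milled block from its latched nest and hold it up level

ROBOT

A 6-joint arm with a two-finger parallel gripper is mounted at the origin on the work surface. World frame = base frame: x ahead of the robot, y to its left, z up, the work surface at z = 0. Lengths are in m, angles in degrees, forces in N, time in s.
With the tool pointing down it reaches from about 0.25 to 0.725 m from the base axis. Payload 9.7 kg.
Tool frame: the origin (TCP) lies midway between the tips of the shut fingers; the grasp point (between the pads) lies bot.hold_point_z behind it (bot.hold_point_z is the distance from the TCP to the grasp point, in m); z points along the fingers, y is the line along which they close (so a half turn about z gives the same grasp; the last joint's range is limited). The gripper opens to 85 mm and grips with 20 to 120 N. Pads are 22 mm wide; open, the fingers measure 114 mm over their backs; the gripper's body (76 mm by 85 mm) begins 54 mm behind the grasp point. The pads swing forward as they close: fully open they stand 13 mm farther back than shut.
Start: joints at [-73.74, 4.979, 10.078, 95.1, 0, 90], TCP at [0.154, -0.528, 0.231] pointing down, gripper open.
Joint ranges: [-179.16, 179.16], [-48.56, 103.87], [-65.8, 70.77], [-126.05, 130.52], [-82.76, 87.17], [-180, 180]. Speed limits (degrees/s): [127.2, 127.2, 147.25, 180, 180, 180].

INTERFACE

Orientations are given as [roll, pitch, yaw] about the fixed x, y, z axes, in that order (R = Rz(yaw) Ry(pitch) Rx(roll)).
In Python, from workcell import bot, camera, camera_model, ticket gives the robot as it stands.
- The arm moves only by the tool send_rows, never from a script. Its argument "targets" is text: rows parted by semicolons, each of 5 numbers parted by spaces: the shift along the tool's x, y, z in mm, then the turn about the tool's z in degrees, then the closure in counts, from 0 (fully open) to 255 (shut). A call has 1 to 20 rows; each row is the pose to reach, as a shift and turn from the pose commanded when the call began, along the tool's axes at that moment; what a row does not reach only later rows make up. A row lasts 1/8 s, in which the tool goes at most 62.5 mm and 10.7 degrees, less where a joint would pass 70% of its speed; a pose out of reach is approached as far as the arm can. A call with a gripper value outside its range is refused whole. The fingers move at their own pace and stop on an object; "newtons" is the grip in N (left out, the last holds). Time passes only in rows, so rows that repeat a pose let the fingers close. It gives the time, the measured TCP pose, the force, the opening and the grip force at its end, in the units of the state.
- bot.get_obs(): the state, without advancing time (a new reading comes with each control period).
- camera(name): name is "side" or "top"; returns the picture (480x640x3 uint8, blue, green, red); there is no depth.
- camera_model(name): a dict with "K" (3x3 intrinsics, pixels), "pose" (4x4, takes a point from camera to world coordinates). Camera axes: x right, y down, z forward; pixel columns grow to the right and rows downward; lengths in m; the calibration is good to about 2 mm. A picture is of the moment at which its call begins. camera_model takes no time and is no camera call.
- ticket.job_done(): hands the job in; it is judged then, once.
The state is a dict: "time": time; "q": joint angles; "qd": joint speeds; "joint_efforts": joint torques, N m; "ee_pos": TCP position; "tcp_rot": TCP orientation; "wrist_force": force on the tool from outside, world axes, zero at the start; "torque": the same for the moment, N m; "opening": finger opening in m; "grasp_force": force on a finger pad.
Only numpy, scipy, OpenCV 4.12 (cv2) and the standard library are available. Lean on these libraries where they do the work, as an engineer would, in place of code of your own. Each camera call takes 0.05 s, during which the arm holds its last target. There are 200 camera calls.

TASK

The milled aluminium block is latched in its nest: press the fixture's spring pedal down to its stop so that the bolt draws back off the block's flange, and let the pedal come up again. Then lift the block out of the nest with the loose brass bush still in its round pocket, and finish holding it there in the gripper, steady and level, straight above the nest and at least 10 cm higher than it sat; do not put it down or let go. Keep the block from tipping on the way and do not disturb the file, the deburring tool or the spare blank.

Things in the scene. Friction and masses are not known exactly. Their poses are not given: they have to be found in the camera images.
- nest (a point): Centre of the nest's floor, 25 mm above the bench, on the fixed dark steel fixture, 110 mm wide (x) by 315 mm long (y); z up. Rails 6 mm high edge the flange. Towards -y come the bolt's guide (83 to 103 mm away, 52 mm wide, 22 mm above the nest floor), the bolt's tail plate and pedal's cross bar (120 to 160 mm, up to 42 mm above the nest floor), then the pedal's tread.
- pedal (a joint): Pedal angle (rad): 0 at rest, tread sloping up away from the block at 0.5 rad; 0.5 down at its stop, tread level. A spring returns it; pressing takes about 4 N at first, 10 N at the stop. Hinge along the nest's x, 135 mm from the nest point towards -y, 14 mm above the bench. It draws the bolt back; the bolt stays back when the pedal rises again.
- tread (a point): Point on top of the pedal's tread, on its middle line, 72 mm out from the hinge: press here, straight down. The tread is a steel plate with a rubber pad, 70 mm wide (nest's x) and 62 mm long; its free edge is 20 mm beyond this point. The point is about 52 mm above the bench at rest and goes 34 mm down to the stop, moving 11 mm away from the block.
- bolt (a joint): Draw-back of the bolt (m): 0 = locked, its nose 9 mm over the block's end flange; beyond 0.011 the flange is free; a full press of the pedal brings it to about 0.021. It stays where it is left.
- block_center (a point): Centre of the milled aluminium block, half-way up its 40 mm. x along it (nest's y), z up. Bottom flange 144 x 60 x 6 mm; above it a body 120 x 46 mm, 34 mm tall, with pockets 22 mm deep: round (34 mm wide, 36 mm towards -x, the pedal side) and oblong (60 x 30 mm). About 0.5 kg. Grasp the body across its 46 mm, above the flange. At the start it sits on the nest floor.
- pocket (a point): Point in the middle of the block's round pocket, 9 mm above the pocket's floor (where the bush's centre is if it stands in the middle of the pocket).
- bush_center (a point): Centre of the loose brass bush, a solid-looking cylinder 24 mm across and 18 mm tall that stands in the block's round pocket with 5 mm of play all round, its top 4 mm below the block's top.
- file: Bystander: hand file lying on the bench beyond the fixture, 275 mm long with a 24 mm thick wooden handle; origin on the bench under it, x along it.
- deburrer: Bystander: hand deburring tool with a plastic handle, about 150 mm long, lying on the bench on the robot's side of the fixture; origin under it, x along it.
- blank: Bystander: spare aluminium blank of the block's outer shape (144 x 60 x 40 mm) without pockets, lying on the bench to the left of the fixture; origin at the centre of its underside.

How it is judged (in metres and radians):
On the way, in this order (a step that is already met when the one before it is completed fails the run):
1. the pedal is pressed to its stop and the bolt is drawn off the block's flange, the block still in its nest (value of joint pedal above 0.45 rad and value of joint bolt above 0.013 m and distance of block_center from where it was at the start of the episode below 0.012 m), for 0.1 s.
2. the pedal has come up again (value of joint pedal below 0.06 rad), for 0.1 s.
3. the block is lifted clear of the nest (z of block_center in the frame of nest above 0.08 m), for 0.2 s.
At the end, for the whole second after the job is handed in: Fingers hold the block (over 2 N), still, centre over 117 mm above the nest floor and within 60 mm sideways of the nest point, tilt under 0.10 rad; bush within 11 mm of the pocket point; pedal up (under 0.06 rad), bolt back (over 11 mm). Still: under 0.03 m/s and 0.15 rad/s (z of block_center in the frame of nest above 0.117 m and horizontal distance between block_center and nest below 0.06 m and angle between block_center's own z axis and vertical below 0.1 rad and contact force between block and the fingers above 2 N and linear speed of block below 0.03 m/s and angular speed of block below 0.15 rad/s and distance between bush_center and pocket below 0.011 m and value of joint pedal below 0.06 rad and value of joint bolt above 0.011 m); the arm keeps its last pose, push and grip.
It fails at once if the block is tipped more than 0.35 rad (angle between block_center's own z axis and vertical above 0.35 rad).
It fails at once if the file, the deburring tool or the spare blank is shifted more than 25 mm (distance of any of file, deburrer, blank from where it was at the start of the episode above 0.025 m).
It also fails if it takes over 48 s, if anything falls off the work surface, if the arm or the gripper's body presses on something with over 40 N, if the wrist force passes 120 N, or if a joint passes its speed limit or range.

## Working session

There is one attempt and no reset: what is moved stays moved. The work goes in short steps, Python scripts to look and compute and a tool call to move; the robot and the scene stay as the last step left them, time stands still between calls to the robot, and variables do not carry over. Pictures are saved under pics/ and viewed, at most 10 in all, crops included, and the job is handed in when it is done.

Besides the shell and the picture viewer there is one more tool, called after "Call:" as a command line: name --argument value ..., lists and objects as JSON in quotes. send_rows: Moves the arm, as the interface text tells. Its arguments: {"type":"object","properties":{"targets":{"type":"string"},"newtons":{"type":"number"}},"required":["targets"]}

```bash
mkdir -p pics; python3 - <<'E'
from workcell import bot,camera,camera_model
import cv2,numpy as np
for n in("top","side"):
    cv2.imwrite(f"pics/{n}0.png",camera(n)); m=camera_model(n); print(n,np.round(m["K"],1).tolist(),np.round(m["pose"],3).tolist())
print(bot.get_obs(),bot.hold_point_z)
E
```

```text
top [[435.5, 0.0, 317.4], [0.0, 435.5, 235.1], [0.0, 0.0, 1.0]] [[-0.022, -0.982, 0.19, 0.453], [-0.999, 0.018, -0.026, 0.185], [0.022, -0.19, -0.982, 0.801], [0.0, 0.0, 0.0, 1.0]]
side [[501.1, 0.0, 328.0], [0.0, 501.1, 240.3], [0.0, 0.0, 1.0]] [[0.998, -0.041, 0.051, 0.55], [-0.064, -0.761, 0.646, -0.331], [0.012, -0.648, -0.762, 0.663], [0.0, 0.0, 0.0, 1.0]]
{'time': 0.1, 'q': array([-7.37387044e+01,  5.00894189e+00,  1.00403551e+01,  9.50991605e+01,
       -1.50000526e-05,  9.00021383e+01]), 'qd': array([-0.00927949, -0.03011652,  0.15429961,  0.07657593, -0.01474589,
        0.05862235]), 'joint_efforts': array([-4.77281774e-04, -5.21557832e+01,  4.65656161e+01,  1.58710202e-02,
       -1.49666494e-05,  6.69291438e-06]), 'ee_pos': array([ 0.15395586, -0.52781155,  0.23065662]), 'tcp_rot': array([-1.79932253e+02,  1.75283936e-05,  1.62591574e+01]), 'wrist_force': array([-0.34539713, -0.51759817, -1.3243541 ]), 'torque': array([ 0.00434393, -0.00567024,  0.03775486]), 'grasp_force': 0.0, 'opening': 0.08536727093409607} 0.0187
```

View pics/top0.png

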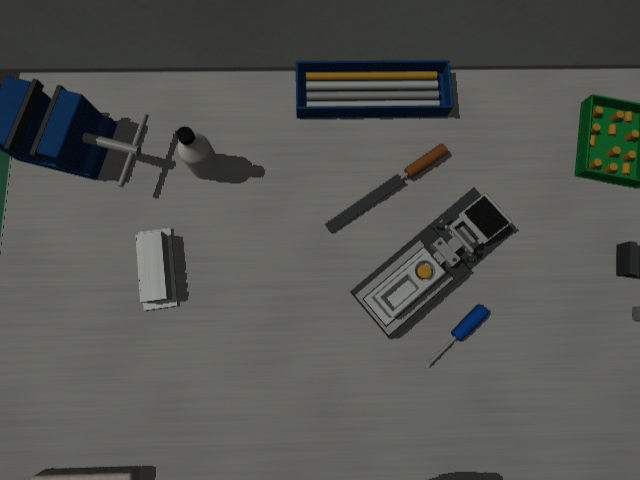

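View pics/side0.png

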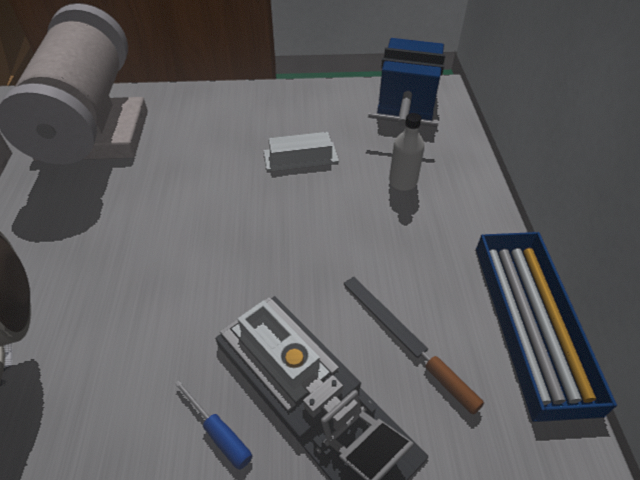

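The top view shows the fixture lying diagonally, with the block around (405,285), the bush at (425,271) and the tread at (488,218). The file lies above it at (390,190) and the deburrer below at (460,335). In the side view the bush is at (294,356) and the tread at (375,450). I'll enlarge the fixture in both views.

```bash
python3 - <<'E'
import cv2,numpy as np
a=cv2.imread("pics/top0.png")[180:345,340:525]; b=cv2.imread("pics/side0.png")[285:480,205:435]
for n,i in(("a",a),("b",b)):
    i=cv2.convertScaleAbs(cv2.resize(i,None,fx=3,fy=3,interpolation=cv2.INTER_CUBIC),alpha=1.3); cv2.imwrite(f"pics/{n}.png",i)
for n in("top","side"):
    i=cv2.imread(f"pics/{n}0.png"); h=cv2.cvtColor(i,cv2.COLOR_BGR2HSV); m=cv2.inRange(h,(12,130,110),(25,255,255))
    c,_,s,ce=cv2.connectedComponentsWithStats(m)
    print(n,[(s[k,4],np.round(ce[k],1).tolist()) for k in range(1,c) if s[k,4]>60])
E
```

```text
top [(np.int32(476), [370.0, 74.1]), (np.int32(124), [423.8, 270.8])]
side [(np.int32(1166), [560.2, 325.0]), (np.int32(210), [293.9, 356.3]), (np.int32(71), [451.0, 375.5])]
```

View pics/a.png

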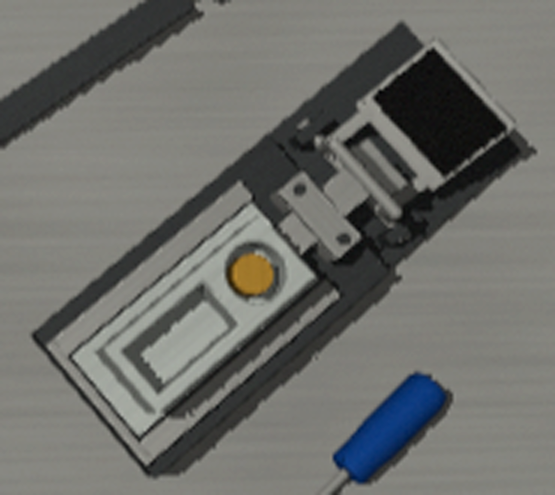

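View pics/b.png

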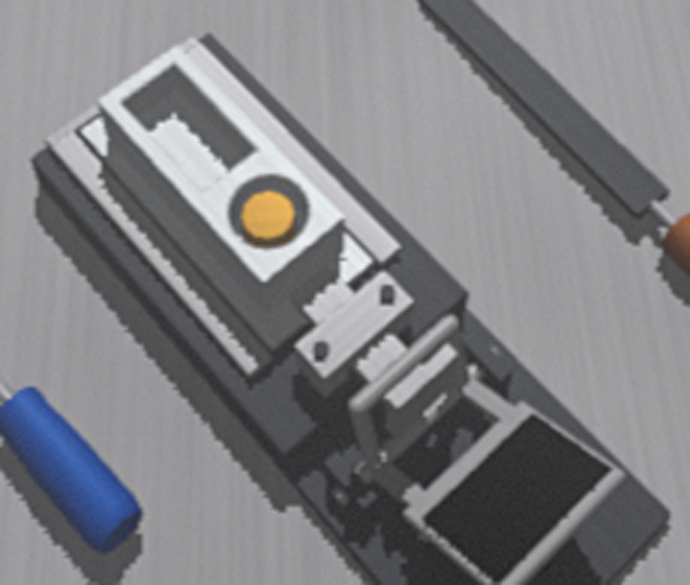

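```bash
cat > h.py <<'E'
import numpy as np
from workcell import camera_model
def ray(n,p,z):
    m=camera_model(n);K,T=np.array(m["K"]),np.array(m["pose"])
    d=T[:3,:3]@np.linalg.solve(K,[p[0],p[1],1.]);o=T[:3,3]
    return (o+d*(z-o[2])/d[2])[:2]
A=lambda x,y:((x+.5)/3-.5+340,(y+.5)/3-.5+180)
B=lambda x,y:((x+.5)/3-.5+205,(y+.5)/3-.5+285)
E
python3 - <<'E'
from h import *
mm=lambda v:np.round(v*1000,1)
P={k:ray("side",B(*p),.065) for k,p in dict(L=(101,97),B=(266,281),R=(342,222),pk=(269,211)).items()}
Q={k:ray("top",A(*p),.065) for k,p in dict(R=(316,283),pk=(256,272),U=(258,203)).items()}
for n,D in(("side",P),("top",Q)):
    for k,v in D.items(): print(n,k,mm(v))
print("bush side/top z61",mm(ray("side",(293.9,356.3),.061)),mm(ray("top",(423.8,270.8),.061)))
d=P["B"]-P["L"];print("len",np.linalg.norm(d),"ang",np.degrees(np.arctan2(d[1],d[0])))
e=P["R"]-P["B"];print("wid",np.linalg.norm(e),np.degrees(np.arctan2(e[1],e[0])))
R=[ray("top",A(*p),.028) for p in((52,348),(244,186))];d=R[1]-R[0];print("rail",np.linalg.norm(d),np.degrees(np.arctan2(d[1],d[0])))
for p in((435,40),(517,128),(436,190),(360,103)):print("tread",mm(ray("top",A(*p),.05)))
for p in((403,22),(36,337),(150,472),(533,152)):print("base",mm(ray("top",A(*p),.022)))
E
```

```text
side L [456.7  43.6]
side B [530.8 -51.2]
side R [564.3 -25.8]
side pk [532.8 -18.7]
top R [524.2 -50.3]
top pk [531.1 -16.5]
top U [570.8 -20.4]
bush side/top z61 [532.  -18.4] [530.8 -15.5]
len 0.12031527281844476 ang -51.97278441856755
wid 0.04202939224902576 37.114558956646
rail 0.1529129701046433 -51.78487768130277
tread [ 670.5 -138.8]
tread [ 615.4 -182.8]
tread [ 579.  -130.6]
tread [632.3 -89.9]
base [ 690.6 -131.8]
base [499.6 105.8]
base [420.   42.1]
base [ 606.2 -204.8]
```

Call:
send_rows --targets "30 -12 5 -6 255; 75 -31 15 -15 255; 122 -50 27 -24 255; 170 -70 40 -33 255; 220 -90 52 -43 255; 270 -110 64 -53 255; 320 -131 76 -63 255; 370 -151 88 -73 255; 420 -172 100 -83 255; 470 -192 112 -92 255; 520 -212 122 -101 255; 552 -226 128 -108 255; 567 -232 131 -111.7 255; 567 -232 131 -111.7 255; 567 -232 131 -111.7 255"

```text
time: 1.98
ee_pos: [0.6328, -0.147, 0.1002]
tcp_rot: [-180.0, -0.0, 127.9]
wrist_force: [-0.3, -0.5, 0.3]
opening: -0.0001
grasp_force: 0.0
```

```bash
python3 - <<'E'
from workcell import bot,camera
import cv2,numpy as np
cv2.imwrite("pics/c.png",np.hstack([cv2.resize(camera("top")[160:360,380:580],(400,400)),cv2.resize(camera("side")[280:480,230:430],(400,400))]))
o=bot.get_obs();print(o["q"].round(1),o["ee_pos"],o["tcp_rot"],o["time"])
E
```

```text
[-13.1  18.1  10.9  82.8  -0.   39.1] [ 0.63283436 -0.147259    0.10062036] [1.79996756e+02 1.24156123e-02 1.27850273e+02] 2.075
```

View pics/c.png

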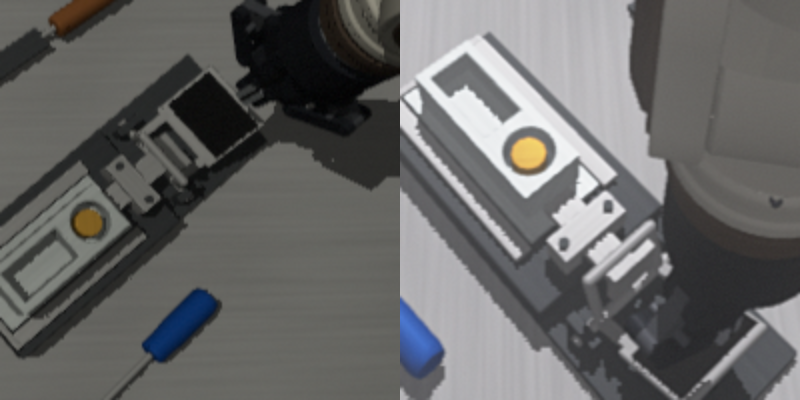

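Call:
send_rows --targets "0 0 15 0 255; 0 0 30 0 255; 0 0 40 0 255; 0 0 45 0 255; 0 0 50 0 255; 0 0 55 0 255; 0 0 60 0 255; 0 0 60 0 255"

```text
time: 3.08
ee_pos: [0.6336, -0.1465, 0.0403]
tcp_rot: [180.0, 0.0, 128.0]
wrist_force: [1.2, -0.8, 5.1]
opening: 0.0001
grasp_force: 1.7
```

```bash
python3 - <<'E'
from workcell import bot,camera
import cv2,numpy as np
cv2.imwrite("pics/d.png",np.hstack([cv2.resize(camera("top")[160:360,380:580],(400,400)),cv2.resize(camera("side")[280:480,230:430],(400,400))]))
print(bot.get_obs())
E
```

```text
{'time': 3.175, 'q': array([-1.30202265e+01,  1.90862101e+01,  5.45608729e+00,  7.63430462e+01,
        1.18021088e-02,  3.90153988e+01]), 'qd': array([ 0.11325196, -0.08718581,  0.10901942,  0.06769516, -0.07323579,
        0.04097899]), 'joint_efforts': array([-1.21694222e-03, -6.42955041e+01,  4.35608447e+01,  5.32962531e-01,
        2.94987217e-02,  5.50897792e-03]), 'ee_pos': array([ 0.63356124, -0.14644448,  0.04053267]), 'tcp_rot': array([1.79973939e+02, 1.34172813e-02, 1.27964374e+02]), 'wrist_force': array([ 2.02030109, -0.02887288,  4.06333389]), 'torque': array([-0.1146394 , -0.25625579, -0.01105203]), 'grasp_force': 1.6959069482982159, 'opening': -0.00022547690648909078}
```

View pics/d.png

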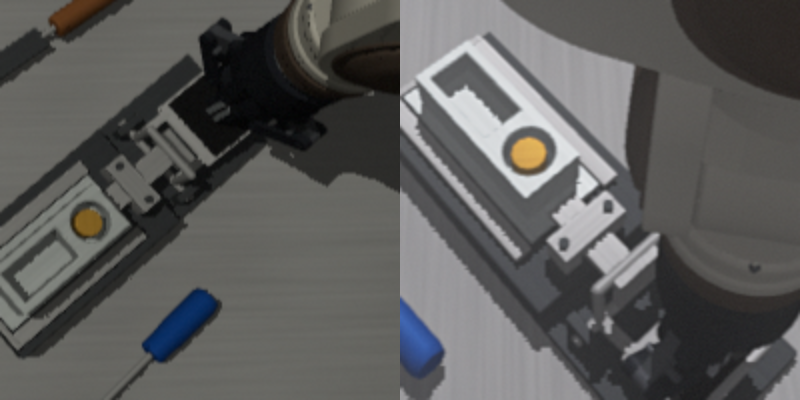

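The fingertips are on the tread, at about (225,110) in the top half, and the cross bar has swung outward. I'll press on towards the stop.

Call:
send_rows --targets "0 0 5 0 255; 0 0 10 0 255; 0 0 15 0 255; 0 0 19 0 255; 0 0 21 0 255; 0 0 21 0 255"

```text
time: 3.92
ee_pos: [0.6343, -0.1473, 0.0202]
tcp_rot: [179.9, 0.2, 127.9]
wrist_force: [3.6, -3.8, 6.2]
opening: -0.0
grasp_force: 3.1
```

Call:
send_rows --targets "0 0 1 0 255; 0 0 2 0 255; 0 0 3 0 255; 0 0 3 0 255; 0 0 3 0 255"

```text
time: 4.55
ee_pos: [0.6345, -0.1475, 0.0175]
tcp_rot: [179.9, 0.2, 127.9]
wrist_force: [3.3, -3.8, 6.6]
opening: -0.0001
grasp_force: 3.6
```

Call:
send_rows --targets "0 0 1 0 255; 0 0 2 0 255; 0 0 3 0 255; 0 0 3 0 255; 0 0 3 0 255"

```text
time: 5.18
ee_pos: [0.6346, -0.1474, 0.0166]
tcp_rot: [179.9, 0.2, 127.9]
wrist_force: [-3.5, -2.9, 20.3]
opening: 0.0001
grasp_force: 10.5
```

Call:
send_rows --targets "0 0 0 0 255; 0 0 -5 0 255; 0 0 -11 0 255; 0 0 -18 0 255; 0 0 -26 0 255; 0 0 -35 0 255; 0 0 -48 0 255; 0 0 -65 0 255; 0 0 -85 0 200; 0 0 -110 0 100; 0 0 -135 0 0; 0 0 -150 0 0; 0 0 -155 0 0"

```text
time: 6.8
ee_pos: [0.6337, -0.1467, 0.1695]
tcp_rot: [180.0, 0.1, 128.0]
wrist_force: [0.7, -0.1, 0.1]
opening: 0.0854
grasp_force: 0.0
```

```bash
python3 - <<'E'
from workcell import bot,camera
import cv2,numpy as np
t,s=camera("top"),camera("side")
cv2.imwrite("pics/t2.png",t);cv2.imwrite("pics/s2.png",s)
cv2.imwrite("pics/e.png",np.hstack([cv2.resize(t[160:360,340:540],(400,400)),cv2.resize(s[280:480,200:400],(400,400))]))
o=bot.get_obs();print(o["ee_pos"],o["tcp_rot"],o["q"].round(1))
E
```

```text
[ 0.6334625  -0.14660709  0.16835089] [1.79995622e+02 1.03385052e-02 1.27957600e+02] [-13.   18.2  18.5  90.3  -0.   39. ]
```

View pics/e.png

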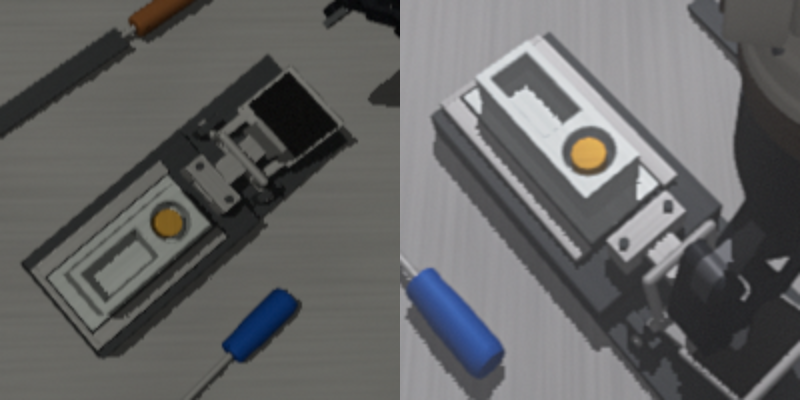

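The bolt nose has drawn back behind its guide, and the pedal is up with its tread sloping again. The bush is still in its pocket at (168,222). Next I'll move 195 mm over the block and descend.

Call:
send_rows --targets "20 0 0 0 0; 55 0 0 0 0; 95 0 0 0 0; 135 0 0 0 0; 170 0 10 0 0; 190 0 25 0 0; 195 0 45 0 0; 195 0 65 0 0; 195 0 85 0 0; 195 0 100 0 0; 195 0 115 0 0; 195 0 125 0 0; 195 0 133 0 0; 195 0 137 0 0; 195 0 137 0 0; 195 0 137 0 0"

```text
time: 8.9
ee_pos: [0.5137, 0.0072, 0.0317]
tcp_rot: [180.0, 0.0, 128.0]
wrist_force: [0.5, -0.0, 0.5]
opening: 0.0853
grasp_force: 0.0
```

```bash
python3 - <<'E'
from workcell import bot,camera
import cv2,numpy as np
t,s=camera("top"),camera("side")
cv2.imwrite("pics/f.png",np.hstack([cv2.resize(t[200:350,330:480],(400,400)),cv2.resize(s[280:430,200:350],(400,400))]))
o=bot.get_obs();print(o["ee_pos"],o["tcp_rot"],o["q"].round(1),o["wrist_force"])
E
```

```text
[0.51367269 0.00724621 0.03170526] [1.79967746e+02 2.30113320e-02 1.27961375e+02] [  0.8   1.  -16.2  72.7   0.   52.8] [ 0.07392629 -0.5055269  -0.97574277]
```

View pics/f.png

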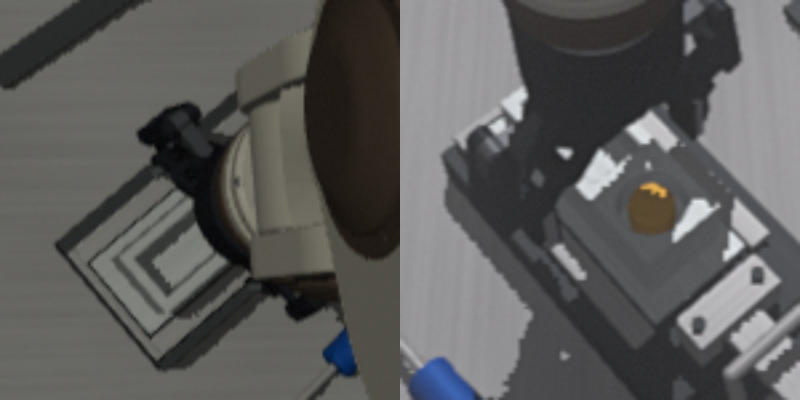

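The fingers straddle the block, with the left finger at (490,170) and the right one at (690,90) in the side half. The bush is at (652,205). I'll close gently.

Call:
send_rows --targets "0 0 0 0 60; 0 0 0 0 100; 0 0 0 0 130; 0 0 0 0 180; 0 0 0 0 255; 0 0 0 0 255; 0 0 0 0 255; 0 0 0 0 255" --newtons 30

```text
time: 10.0
ee_pos: [0.5134, 0.0072, 0.0315]
tcp_rot: [-180.0, 0.0, 128.0]
wrist_force: [-2.4, -1.8, 5.1]
opening: 0.0459
grasp_force: 33.1
```

Call:
send_rows --targets "0 0 0 0 255; 0 0 0 0 255; 0 0 -1 0 255; 0 0 -3 0 255; 0 0 -6 0 255; 0 0 -9 0 255; 0 0 -12 0 255; 0 0 -15 0 255; 0 0 -15 0 255; 0 0 -15 0 255" --newtons 60

```text
time: 11.25
ee_pos: [0.5134, 0.0072, 0.0463]
tcp_rot: [-180.0, -0.0, 128.0]
wrist_force: [-0.4, -0.5, -5.5]
opening: 0.0454
grasp_force: 62.0
```

```bash
python3 - <<'E'
from workcell import bot,camera
import cv2,numpy as np
t,s=camera("top"),camera("side")
cv2.imwrite("pics/g.png",np.hstack([cv2.resize(t[200:350,330:480],(400,400)),cv2.resize(s[280:430,200:350],(400,400))]))
o=bot.get_obs();print(o["ee_pos"],o["wrist_force"],o["torque"],o["opening"])
E
```

```text
[0.51331598 0.00723423 0.04613848] [-0.67138614 -0.21850015 -6.44581698] [0.04148584 0.02091774 0.0249593 ] 0.04509785009493514
```

View pics/g.png

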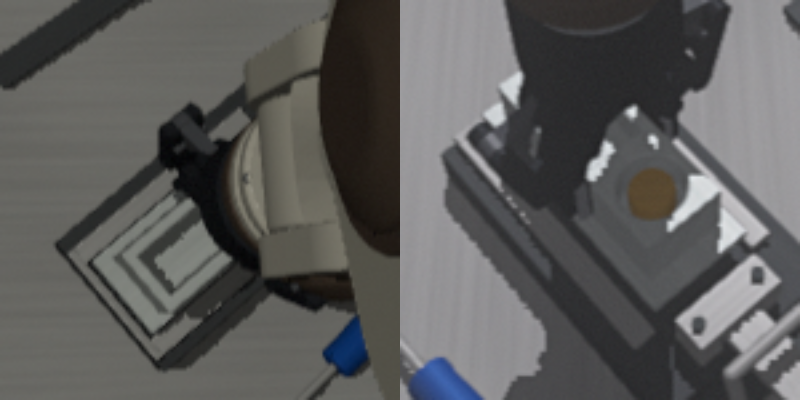

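The block is free of the nest and carrying its weight of about 6 N. It looks level, and the bush is in its pocket at (652,192). I'll lift the rest smoothly.

Call:
send_rows --targets "0 0 -2 0 255; 0 0 -6 0 255; 0 0 -12 0 255; 0 0 -19 0 255; 0 0 -27 0 255; 0 0 -35 0 255; 0 0 -43 0 255; 0 0 -51 0 255; 0 0 -59 0 255; 0 0 -67 0 255; 0 0 -75 0 255; 0 0 -83 0 255; 0 0 -90 0 255; 0 0 -96 0 255; 0 0 -101 0 255; 0 0 -104 0 255; 0 0 -105 0 255; 0 0 -105 0 255; 0 0 -105 0 255; 0 0 -105 0 255"

```text
time: 13.85
ee_pos: [0.5133, 0.0072, 0.1511]
tcp_rot: [-180.0, -0.0, 128.0]
wrist_force: [1.0, -0.1, -5.8]
opening: 0.0454
grasp_force: 62.0
```

```bash
python3 - <<'E'
from workcell import bot,camera
import cv2,numpy as np
t,s=camera("top"),camera("side")
cv2.imwrite("pics/i.png",np.hstack([cv2.resize(t[170:370,330:530],(400,400)),cv2.resize(s[200:480,160:440],(400,400))]))
o=bot.get_obs();print(o["ee_pos"],o["wrist_force"],o["torque"],o["opening"],o["grasp_force"],o["qd"].round(2))
E
```

```text
[0.51336292 0.00722792 0.1511961 ] [ 1.1977542   0.20862737 -5.95056588] [-0.04645688  0.02531879 -0.00274249] 0.04539373858893837 61.99898835271597 [ 0.02  0.    0.01  0.06 -0.06 -0.  ]
```

View pics/i.png

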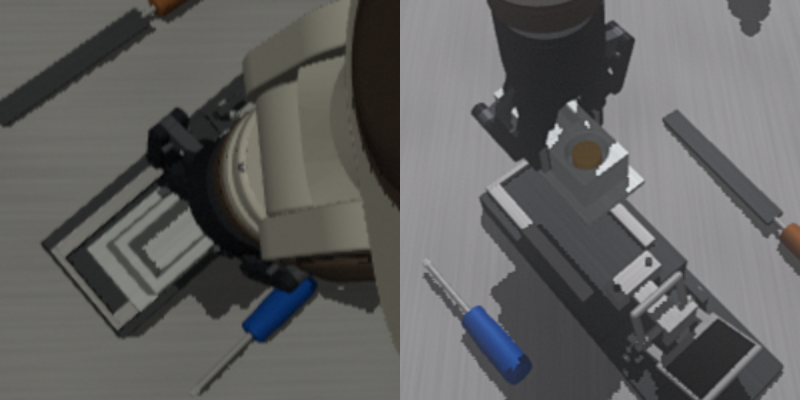

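The block hangs level above the empty nest, with the bush still in its pocket at (587,153). The pedal is up and nothing else has moved, so I'm handing in.

```bash
python3 -c "
from workcell import ticket
print(ticket.job_done())"
```

```text
the job is handed in; nothing more can be done
None
```

The job is handed in (no verdict came back): the pedal was pressed to its stop and came up again, the bolt is drawn back, and the block is held level about 12 cm above where it sat, with the bush still in its pocket.

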